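# Spin-test furniture casters and reject the ones that bind

### The arm

A 6-joint arm with a two-finger parallel gripper is mounted at the origin on the work surface. World frame = base frame: x ahead of the robot, y to its left, z up, the work surface at z = 0. Lengths are in mm, angles in rad, forces in N, time in s.
With the tool pointing down it reaches from about 425 to 1125 mm from the base axis. Payload 14.9 kg.
Tool frame: the origin (TCP) lies on the centre line of the jaws, within the pads' length; the fingertips stand 25 mm ahead of it and the grasp point (between the pads) lies 6 mm ahead of it; z points along the fingers, y is the direction in which the jaws open and shut (so a half turn about z gives the same grasp; the last joint's range is limited). The gripper opens to 91 mm and grips with 3 to 60 N. Pads are 32 mm wide; open, the fingers measure 118 mm over their backs; the gripper's body (76 mm by 178 mm) begins 60 mm behind the grasp point.
Start: joints at [1.28, 0.379, 1.734, -0, 1.028, -0.033], TCP at [178.474, 676.879, 238.932] pointing down, gripper open.
Joint ranges: [-2.77, 2.77], [-0.74, 2.19], [0, 2.66], [-1.06, 4.2], [0.31, 2.87], [-3.08, 3.08]. Speed limits (rad/s): [1.89, 1.89, 2.39, 3.14, 3.14, 3.14].

### API

Orientations are given as a unit quaternion [x, y, z, w].
In Python, from cell import manip gives the robot as it stands. The module is installed in compiled form; this text tells all that it offers.
- The arm moves only by the shell command python3 -m handwheel 'ROWS' [FORCE]. ROWS is JSON, a list of rows, each a list of 3 entries, a list of its own where there are three numbers: the finger opening in cm, from 0 to 9.12, then the shift along the tool's x, y, z in cm, then the turn about the tool's z in rad. In form: [[hand, [x, y, z], twist], ...]. A call has 1 to 8 rows; each row shifts and turns the pose as measured when the row begins, along the tool's axes as they then stand; what a row does not reach is not made up. A row lasts 1/12 s, in which the tool goes at most 41.7 mm and 7.16 degrees, less where a joint would pass 70% of its speed; a pose out of reach is approached as far as the arm can. A call with a gripper value outside its range is refused whole. The fingers move at their own pace and stop on an object; FORCE is the grip in N (left out, the last holds). Time passes only in rows, so rows that do not move let the fingers close. It gives the time, the measured TCP pose, the force and the opening at its end, in the units of the state.
- manip.get_obs(): the state, without advancing time (a new reading comes with each control period).
- manip.grab_frame(name): name is "scene" or "side" or "wrist"; returns the picture (480x640x3 uint8, red, green, blue); there is no depth.
- manip.camera_params(name): a dict with "camera_matrix" (3x3 intrinsics, pixels), "k1" (the pictures are not rectified: a ray, as slopes to the right and down, at radius r is drawn at 1 + k1 r^2 times it, then the intrinsics apply), "position" and "attitude" of the camera in the world; the wrist camera has in their place "mount" (4x4, takes a point from camera to tool coordinates, whose origin is the TCP and whose axes are the flange's). Camera axes: x right, y up, looking along -z (the intrinsics and any distortion apply to the point x, -y, -z); pixel columns grow to the right and rows downward; lengths in mm; the calibration is good to about 2 mm. A picture is of the moment at which its call begins: read the wrist's pose just before it. camera_params takes no time and is no camera call.
- manip.close_job(): hands the job in, once; it reports no verdict.
The state is a dict: "time_s": time; "q": joint angles; "qd": joint speeds; "tau": joint torques, N m; "position": TCP position; "ee_rot": TCP orientation; "contact_force": force on the tool from outside, world axes, zero at the start; "wrist_torque": the same for the moment, N m; "grip_width": finger opening in mm.
Only numpy, scipy, OpenCV 4.12 (cv2) and the standard library are available. Lean on these libraries where they do the work, as an engineer would, in place of code of your own. Each camera call takes 0.05 s, during which the arm holds its last target. There are 200 camera calls.

### The job

Try the wheel of every caster in the foam tray by spinning it with a fingertip; each sound one must end at least an eighth of a turn on from where it stood. Set each caster whose wheel binds or sticks down onto the cardboard pads in the blue box without dropping it (the pile's height is not known, so feel for it), and leave the casters whose wheels run freely, and the glide, standing in their pockets. Do not disturb the other things on the table.

Things in the scene. Friction and masses are not known exactly. Their poses are not given: they have to be found in the camera images.
- caster_a: steel fixed caster, 0.35 kg, wheel up in a tray pocket with 2 mm play; all five look alike. Origin: centre of the plate's underside; z up, x along the axle, y along the plate. Plate 52 (x) x 84 (y) x 4 mm. Flat parallel fork cheeks: 29 over the outsides (x); 26 wide (y) from z = 20 to 44, 44 wide below. Wheel 50 across, 20 wide, axle z = 34, top z = 59 mm
- caster_b: steel fixed caster, 0.35 kg, wheel up in a tray pocket with 2 mm play; all five look alike. Origin: centre of the plate's underside; z up, x along the axle, y along the plate. Plate 52 (x) x 84 (y) x 4 mm. Flat parallel fork cheeks: 29 over the outsides (x); 26 wide (y) from z = 20 to 44, 44 wide below. Wheel 50 across, 20 wide, axle z = 34, top z = 59 mm
- caster_c: steel fixed caster, 0.35 kg, wheel up in a tray pocket with 2 mm play; all five look alike. Origin: centre of the plate's underside; z up, x along the axle, y along the plate. Plate 52 (x) x 84 (y) x 4 mm. Flat parallel fork cheeks: 29 over the outsides (x); 26 wide (y) from z = 20 to 44, 44 wide below. Wheel 50 across, 20 wide, axle z = 34, top z = 59 mm
- caster_d: steel fixed caster, 0.35 kg, wheel up in a tray pocket with 2 mm play; all five look alike. Origin: centre of the plate's underside; z up, x along the axle, y along the plate. Plate 52 (x) x 84 (y) x 4 mm. Flat parallel fork cheeks: 29 over the outsides (x); 26 wide (y) from z = 20 to 44, 44 wide below. Wheel 50 across, 20 wide, axle z = 34, top z = 59 mm
- caster_e: steel fixed caster, 0.35 kg, wheel up in a tray pocket with 2 mm play; all five look alike. Origin: centre of the plate's underside; z up, x along the axle, y along the plate. Plate 52 (x) x 84 (y) x 4 mm. Flat parallel fork cheeks: 29 over the outsides (x); 26 wide (y) from z = 20 to 44, 44 wide below. Wheel 50 across, 20 wide, axle z = 34, top z = 59 mm
- wheel_a (a joint): rad, wheel of caster_a about caster x; + carries its top to caster -y; starts at 0 +-0.2, endless. Stroke the top of its rubber tread, pressing a few N (over 8 N may rock the caster). Sound: under 0.05 N drag, runs on after the finger leaves (3 rad or so if flicked at 0.1 m/s). Binding: seized (over 8 N at the tread), or drags 1 N and jams within 0.5 rad either way. A light tread mark shows turning
- wheel_b (a joint): rad, wheel of caster_b about caster x; + carries its top to caster -y; starts at 0 +-0.2, endless. Stroke the top of its rubber tread, pressing a few N (over 8 N may rock the caster). Sound: under 0.05 N drag, runs on after the finger leaves (3 rad or so if flicked at 0.1 m/s). Binding: seized (over 8 N at the tread), or drags 1 N and jams within 0.5 rad either way. A light tread mark shows turning
- wheel_c (a joint): rad, wheel of caster_c about caster x; + carries its top to caster -y; starts at 0 +-0.2, endless. Stroke the top of its rubber tread, pressing a few N (over 8 N may rock the caster). Sound: under 0.05 N drag, runs on after the finger leaves (3 rad or so if flicked at 0.1 m/s). Binding: seized (over 8 N at the tread), or drags 1 N and jams within 0.5 rad either way. A light tread mark shows turning
- wheel_d (a joint): rad, wheel of caster_d about caster x; + carries its top to caster -y; starts at 0 +-0.2, endless. Stroke the top of its rubber tread, pressing a few N (over 8 N may rock the caster). Sound: under 0.05 N drag, runs on after the finger leaves (3 rad or so if flicked at 0.1 m/s). Binding: seized (over 8 N at the tread), or drags 1 N and jams within 0.5 rad either way. A light tread mark shows turning
- wheel_e (a joint): rad, wheel of caster_e about caster x; + carries its top to caster -y; starts at 0 +-0.2, endless. Stroke the top of its rubber tread, pressing a few N (over 8 N may rock the caster). Sound: under 0.05 N drag, runs on after the finger leaves (3 rad or so if flicked at 0.1 m/s). Binding: seized (over 8 N at the tread), or drags 1 N and jams within 0.5 rad either way. A light tread mark shows turning
- tray: cream foam tray 232 (x) x 330 (y) x 32 mm high, fixed. Origin: centre of its underside; z up. Six pockets 56 (x) x 88 (y), 12 deep, floor at z = 20, centred at x = -52 and +52, y = -100, 0 and +100. Casters stand in five of them in any order, plates along tray y, the glide in the sixth
- box: blue open reject box, outside 250 (x) x 300 (y) x 85 mm high, walls and floor 4, fixed. Origin: centre of its underside; z up. A flat level pile of cardboard pads covers its floor; its top lies anywhere from z = 18 to 48. A scrapped bare wheel (50 across, 20 thick) lies flat on the pads near x = +85, y = -100; the rest of the pile is clear
- glide: furniture glide (foot) on the same 52 by 84 plate, black disc 38 in diameter on a short stem, 38 mm high, no wheel; stands in the sixth pocket. Origin: centre of its underside. To be left there
- tape: bystander: roll of white tape lying flat, 68 across, 24 mm high; origin centre of its underside
- screwdriver: bystander: screwdriver under 200 mm long lying along y; origin near its middle
- cards: bystander: stack of white cards 90 by 55 by 35 mm high; origin centre of its underside
- jar: bystander: glass jar 60 across, 75 mm high; origin centre of its underside
- mug: bystander: white mug 80 across, 90 mm high; origin centre of its underside
Mind the look-alikes: they are no part of the job. Leave any purple or red look-alike of the caster_e alone. What is shaped like the caster_a but purple is not meant.

How it is judged (in metres and radians):
At the end, for the whole second after the job is handed in: Each caster either rests inside the blue box below its rim, or stands upright (0.12 rad) within 12 mm of its start with its wheel turned beyond +-0.55 rad, which a binding wheel cannot do; no more than two casters, those that bind, have left the tray. Glide within 12 mm of its start (((x of caster_a in the frame of box between -0.122 and 0.122 m and y of caster_a in the frame of box between -0.147 and 0.147 m and z of caster_a in the frame of box between 0.01 and 0.085 m) or (distance of caster_a from where it was at the start of the episode below 0.012 m and angle between caster_a's own z axis and vertical below 0.12 rad and (value of joint wheel_a above 0.55 rad or value of joint wheel_a below -0.55 rad))) and linear speed of each of caster_a, caster_b, caster_c, caster_d, caster_e below 0.02 m/s and ((x of caster_b in the frame of box between -0.122 and 0.122 m and y of caster_b in the frame of box between -0.147 and 0.147 m and z of caster_b in the frame of box between 0.01 and 0.085 m) or (distance of caster_b from where it was at the start of the episode below 0.012 m and angle between caster_b's own z axis and vertical below 0.12 rad and (value of joint wheel_b above 0.55 rad or value of joint wheel_b below -0.55 rad))) and ((x of caster_c in the frame of box between -0.122 and 0.122 m and y of caster_c in the frame of box between -0.147 and 0.147 m and z of caster_c in the frame of box between 0.01 and 0.085 m) or (distance of caster_c from where it was at the start of the episode below 0.012 m and angle between caster_c's own z axis and vertical below 0.12 rad and (value of joint wheel_c above 0.55 rad or value of joint wheel_c below -0.55 rad))) and ((x of caster_d in the frame of box between -0.122 and 0.122 m and y of caster_d in the frame of box between -0.147 and 0.147 m and z of caster_d in the frame of box between 0.01 and 0.085 m) or (distance of caster_d from where it was at the start of the episode below 0.012 m and angle between caster_d's own z axis and vertical below 0.12 rad and (value of joint wheel_d above 0.55 rad or value of joint wheel_d below -0.55 rad))) and ((x of caster_e in the frame of box between -0.122 and 0.122 m and y of caster_e in the frame of box between -0.147 and 0.147 m and z of caster_e in the frame of box between 0.01 and 0.085 m) or (distance of caster_e from where it was at the start of the episode below 0.012 m and angle between caster_e's own z axis and vertical below 0.12 rad and (value of joint wheel_e above 0.55 rad or value of joint wheel_e below -0.55 rad))) and distance of any of caster_a, caster_b, caster_c from where it was at the start of the episode below 0.012 m and distance of any of caster_a, caster_b, caster_d from where it was at the start of the episode below 0.012 m and distance of any of caster_a, caster_b, caster_e from where it was at the start of the episode below 0.012 m and distance of any of caster_a, caster_c, caster_d from where it was at the start of the episode below 0.012 m and distance of any of caster_a, caster_c, caster_e from where it was at the start of the episode below 0.012 m and distance of any of caster_a, caster_d, caster_e from where it was at the start of the episode below 0.012 m and distance of any of caster_b, caster_c, caster_d from where it was at the start of the episode below 0.012 m and distance of any of caster_b, caster_c, caster_e from where it was at the start of the episode below 0.012 m and distance of any of caster_b, caster_d, caster_e from where it was at the start of the episode below 0.012 m and distance of any of caster_c, caster_d, caster_e from where it was at the start of the episode below 0.012 m and distance of glide from where it was at the start of the episode below 0.012 m); the robot touches nothing.
It fails at once if a caster is dropped or thrown: it moves faster than 0.6 m/s (18 mm of free fall) out of the fingers ((linear speed of caster_a above 0.6 m/s and contact force between the fingers and caster_a below 0.05 N) or (linear speed of caster_b above 0.6 m/s and contact force between the fingers and caster_b below 0.05 N) or (linear speed of caster_c above 0.6 m/s and contact force between the fingers and caster_c below 0.05 N) or (linear speed of caster_d above 0.6 m/s and contact force between the fingers and caster_d below 0.05 N) or (linear speed of caster_e above 0.6 m/s and contact force between the fingers and caster_e below 0.05 N)).
It fails at once if the glide is pushed or lifted out of its pocket (distance of glide from where it was at the start of the episode above 0.03 m).
It fails at once if a bystander on the table is pushed more than 40 mm (distance of any of tape, screwdriver, cards, jar, mug from where it was at the start of the episode above 0.04 m).
It also fails if it takes over 72 s, if anything falls off the work surface, if the arm or the gripper's body presses on something with over 40 N, if the wrist force passes 120 N, or if a joint passes its speed limit or range.

## Working session

There is one attempt and no reset: what is moved stays moved. The work goes in short steps, Python scripts to look and compute and a shell command to move; the robot and the scene stay as the last step left them, time stands still between calls to the robot, and variables do not carry over. Pictures are saved under pics/ and viewed, about 8 in all and at most 12, crops included, and the job is handed in when it is done.

```bash
mkdir -p pics; cat > h.py <<'E'
import numpy as np,cv2,json
from cell import manip
from scipy.spatial.transform import Rotation as R
def pose(): 
    o=manip.get_obs(); return np.array(o["position"]),R.from_quat(o["ee_rot"]).as_matrix(),o
def cam(name):
    c=manip.camera_params(name); K=np.array(c["camera_matrix"])
    if name=="wrist":
        p,r,_=pose(); M=np.array(c["mount"]); return K,c["k1"],r@M[:3,:3],p+r@M[:3,3]
    a=np.array(c["attitude"]); A=R.from_quat(a).as_matrix() if a.size==4 else a.reshape(3,3)
    return K,c["k1"],A,np.array(c["position"])
def ray(C,u,v):
    K,k1,A,p=C; d=np.linalg.inv(K)@np.array([u,v,1.]);x,y=d[0],d[1]; rd=np.hypot(x,y); r=rd
    for _ in range(20): r=rd/(1+k1*r*r)
    s=r/rd if rd>0 else 1
    return p,A@np.array([x*s,-y*s,-1])
def onz(C,u,v,z):
    p,d=ray(C,u,v); return p+d*(z-p[2])/d[2]
def proj(C,P):
    K,k1,A,p=C; c=A.T@(np.array(P)-p); x,y=c[0]/-c[2],-c[1]/-c[2]; f=1+k1*(x*x+y*y); q=K@[x*f,y*f,1]; return q[:2]
def snap(name,fn):
    C=cam(name); im=manip.grab_frame(name); cv2.imwrite("pics/"+fn,cv2.cvtColor(im,cv2.COLOR_RGB2BGR)); return C,im
E
python3 - <<'E'
from h import *
for n in("scene","side","wrist"):
    print(n,manip.camera_params(n)); snap(n,n+"0.png")
print(manip.get_obs())
a=cv2.imread("pics/scene0.png")
E
```

```text
scene {'camera_matrix': array([[440.44917498,   0.        , 317.13765481],
       [  0.        , 440.44917498, 242.93331556],
       [  0.        ,   0.        ,   1.        ]]), 'k1': -0.07275315769770391, 'position': array([ 824.62319867, -515.17631586,  857.64868975]), 'attitude': array([0.29898836, 0.07918399, 0.24684821, 0.91836911])}
side {'camera_matrix': array([[486.4432395 ,   0.        , 317.73880904],
       [  0.        , 486.4432395 , 246.25771287],
       [  0.        ,   0.        ,   1.        ]]), 'k1': -0.047764884301957904, 'position': array([ -49.59817993, -685.6811404 ,  929.33438112]), 'attitude': array([ 0.36728975, -0.13555244, -0.3272755 ,  0.86000844])}
wrist {'camera_matrix': array([[337.91085175,   0.        , 317.93956925],
       [  0.        , 337.91085175, 238.72965812],
       [  0.        ,   0.        ,   1.        ]]), 'k1': 0.01831583598489576, 'mount': array([[-9.13546309e-04,  9.55172226e-01,  2.96049292e-01,
         8.40784673e+01],
       [ 9.99999565e-01,  8.16751689e-04,  4.50625574e-04,
         9.05583358e-01],
       [ 1.88626273e-04,  2.96049575e-01, -9.55172557e-01,
        -1.45625688e+02],
       [ 0.00000000e+00,  0.00000000e+00,  0.00000000e+00,
         1.00000000e+00]])}
{'time_s': 0.15, 'q': array([ 1.27967686e+00,  3.79266405e-01,  1.73463377e+00, -1.11970296e-05,
        1.02850084e+00, -3.33124142e-02]), 'qd': array([-0.0003794 , -0.00153775, -0.00124657,  0.00157103,  0.00058554,
        0.0013233 ]), 'tau': array([-3.78102741e-04, -7.64108777e+01, -4.34653080e+01,  6.50687912e-02,
        4.08967375e-02, -1.12119988e-04]), 'position': array([178.41035611, 676.60040208, 238.46046978]), 'ee_rot': array([ 1.28543966e-01,  9.91703729e-01, -3.99646221e-04, -6.05457929e-05]), 'contact_force': array([0.52939274, 0.03471817, 0.10410341]), 'wrist_torque': array([ 0.00672841, -0.00099081,  0.06435337]), 'grip_width': 91.07501237581775}
```

View pics/scene0.png

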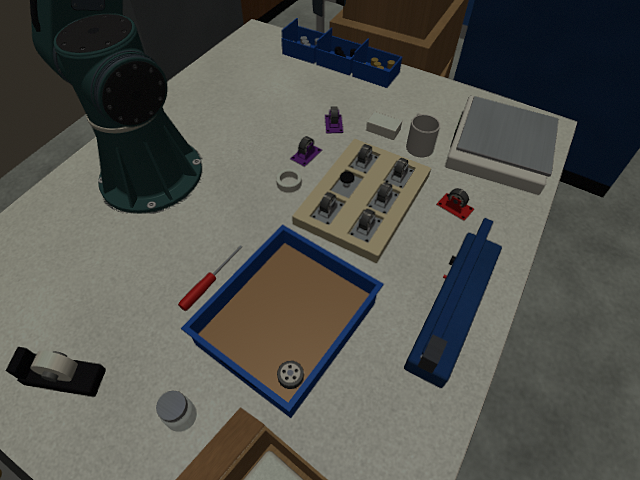

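View pics/wrist0.png

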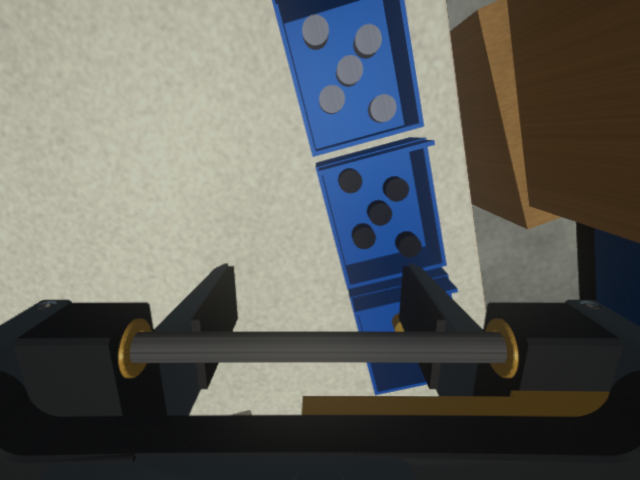

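The scene view shows the tray around (362,198). Wheel casters are at (365,155), (400,170), (383,195), (327,207) and (367,223), and the glide is at (347,180). The look-alikes to leave alone are purple at (334,118) and (306,150), and red at (457,201). The box is at (285,318) with the scrap wheel at (290,374). The wrist view shows the parts bins only.

```bash
python3 - <<'E'
from h import *
out=[]
for n,c in(("scene",(285,130,440,262)),("side",None)):
    im=cv2.imread(f"pics/{n}0.png")
    hsv=cv2.cvtColor(im,cv2.COLOR_BGR2HSV)
    C=cam(n)
    m=cv2.inRange(hsv,(12,60,90),(32,140,255)); m=cv2.morphologyEx(m,cv2.MORPH_CLOSE,np.ones((9,9)))
    for ct in sorted(cv2.findContours(m,0,2)[0],key=cv2.contourArea)[::-1][:3]:
        b=cv2.boxPoints(cv2.minAreaRect(ct)); h=cv2.approxPolyDP(cv2.convexHull(ct),6,True)[:,0]
        print(n,"cream",cv2.contourArea(ct),[(*q,*onz(C,*map(float,q),32)[:2].round(0)) for q in h.tolist()])
    m=cv2.inRange(hsv,(105,120,40),(125,255,255)); m=cv2.morphologyEx(m,cv2.MORPH_CLOSE,np.ones((5,5)))
    for ct in sorted(cv2.findContours(m,0,2)[0],key=cv2.contourArea)[::-1][:3]:
        h=cv2.approxPolyDP(cv2.convexHull(ct),6,True)[:,0]
        print(n,"blue",cv2.contourArea(ct),[(*q,*onz(C,*map(float,q),85)[:2].round(0)) for q in h.tolist()])
im=cv2.imread("pics/scene0.png")[130:262,285:440]; a=cv2.resize(im,None,fx=4,fy=4,interpolation=2)
cv2.imwrite("pics/crop.png",a)
E
```

```text
scene cream 12783.0 [(284, 244, np.float64(461.0), np.float64(-36.0)), (368, 294, np.float64(687.0), np.float64(-57.0)), (288, 401, np.float64(660.0), np.float64(-335.0)), (199, 334, np.float64(433.0), np.float64(-312.0))]
scene cream 8620.5 [(354, 139, np.float64(434.0), np.float64(371.0)), (430, 168, np.float64(662.0), np.float64(371.0)), (378, 255, np.float64(662.0), np.float64(46.0)), (293, 216, np.float64(434.0), np.float64(46.0))]
scene cream 716.0 [(266, 450, np.float64(672.0), np.float64(-427.0)), (278, 437, np.float64(679.0), np.float64(-398.0)), (327, 479, np.float64(788.0), np.float64(-414.0)), (300, 479, np.float64(748.0), np.float64(-437.0))]
scene blue 19843.0 [(282, 225, np.float64(452.0), np.float64(-24.0)), (382, 283, np.float64(710.0), np.float64(-49.0)), (290, 417, np.float64(688.0), np.float64(-368.0)), (181, 328, np.float64(420.0), np.float64(-333.0))]
scene blue 5279.0 [(485, 218, np.float64(842.0), np.float64(226.0)), (501, 248, np.float64(898.0), np.float64(162.0)), (444, 379, np.float64(892.0), np.float64(-175.0)), (408, 359, np.float64(821.0), np.float64(-17
[... 1335 characters left out ...]
oat64(567.0)), (19, 226, np.float64(-18.0), np.float64(571.0)), (0, 191, np.float64(-12.0), np.float64(773.0)), (25, 0, np.float64(627.0), np.float64(2624.0))]
side blue 13494.5 [(375, 220, np.float64(706.0), np.float64(-51.0)), (463, 292, np.float64(674.0), np.float64(-359.0)), (449, 315, np.float64(597.0), np.float64(-379.0)), (374, 366, np.float64(382.0), np.float64(-358.0)), (299, 284, np.float64(411.0), np.float64(-90.0)), (293, 261, np.float64(448.0), np.float64(-23.0))]
side blue 1346.5 [(351, 150, np.float64(895.0), np.float64(234.0)), (425, 203, np.float64(861.0), np.float64(-93.0)), (435, 228, np.float64(800.0), np.float64(-177.0)), (342, 174, np.float64(785.0), np.float64(159.0))]
```

View pics/crop.png

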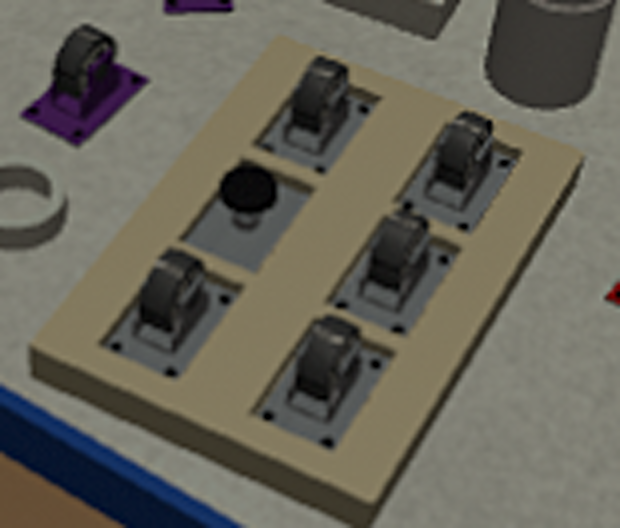

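View pics/side0.png

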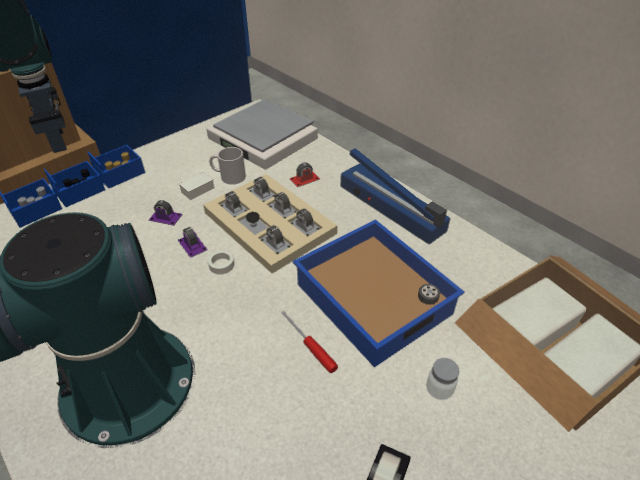

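The crop shows the five steel casters at crop (320,95), (465,155), (398,250), (172,295) and (328,355), and the glide at (248,190) in the middle of the -x column. The purple look-alike is outside the tray at (85,70), and red is at (615,295). The side view agrees. So the tray centre is about (548,209) with yaw about 0, and the box is about (560,-191) with yaw about -0.1. I'll move over the tray and refine from the wrist camera.

```bash
A='[[9.1,[-2.95,-2.67,-0.25],0],[9.1,[-2.95,-2.67,-0.25],0],[9.1,[-2.95,-2.67,-0.25],0],[9.1,[-2.95,-2.67,-0.25],0],[9.1,[-2.95,-2.67,-0.25],0],[9.1,[-2.95,-2.67,-0.25],0],[9.1,[-2.95,-2.67,-0.25],0],[9.1,[-2.95,-2.67,-0.25],0]]' ; unset A
python3 -m handwheel '[[9.1,[-2.95,-2.67,-0.25],0],[9.1,[-2.95,-2.67,-0.25],0],[9.1,[-2.95,-2.67,-0.25],0],[9.1,[-2.95,-2.67,-0.25],0],[9.1,[-2.95,-2.67,-0.25],0],[9.1,[-2.95,-2.67,-0.25],0],[9.1,[-2.95,-2.67,-0.25],0],[9.1,[-2.95,-2.67,-0.25],0]]'
python3 -m handwheel '[[9.1,[-2.95,-2.67,-0.25],0],[9.1,[-2.95,-2.67,-0.25],0],[9.1,[-2.95,-2.67,-0.25],0],[9.1,[-2.95,-2.67,-0.25],0],[9.1,[-2.95,-2.67,-0.25],0],[9.1,[-2.95,-2.67,-0.25],0],[9.1,[-2.95,-2.67,-0.25],0],[9.1,[-2.95,-2.67,-0.25],0]]'
python3 -m handwheel '[[9.1,[0,0,0],0.12],[9.1,[0,0,0],0.12],[9.1,[0,0,0],0.12],[9.1,[0,0,0],0.12],[9.1,[0,0,0],0.12],[9.1,[0,0,0],0.12]]'
cat >> h.py <<'E'
def go(x,y,z,yaw=np.pi/2):
    p,r,o=pose(); d=r.T@(np.array([x,y,z])-p); a=np.arctan2(r[1,0],r[0,0]); t=(a-yaw+np.pi)%(2*np.pi)-np.pi
    print("t",round(o["time_s"],2),"pos",p.round(1),"F",np.round(o["contact_force"],1),"w",round(o["grip_width"],1),"tool shift cm",(d/10).round(2),"twist",round(t,3))
E
python3 -c "from h import *; go(548,110,280)"
```

```text
time_s: 0.82
position: [353.8, 403.4, 256.6]
ee_rot: [0.124, 0.992, -0.001, -0.001]
contact_force: [0.9, 0.3, 0.3]
grip_width: 90.6
time_s: 1.48
position: [534.2, 123.6, 278.2]
ee_rot: [0.124, 0.992, -0.001, -0.0]
contact_force: [0.3, 0.8, 0.1]
grip_width: 91.0
time_s: 1.98
position: [538.2, 114.9, 278.1]
ee_rot: [0.476, 0.88, -0.001, 0.0]
contact_force: [0.7, 0.2, -0.4]
grip_width: 91.2
t 1.98 pos [538.2 114.9 278.1] F [ 0.7  0.2 -0.4] w 91.2 tool shift cm [-0.95  0.55 -0.19] twist 0.58
```

```bash
python3 -m handwheel '[[9.1,[-0.95,0.5,-0.2],0.12],[9.1,[0,0,0],0.12],[9.1,[0,0,0],0.12],[9.1,[0,0,0],0.12],[9.1,[0,0,0],0.1],[9.1,[0,0,0],0]]' >/dev/null
python3 - <<'E'
from h import *
go(548,110,280)
C,im=snap("wrist","w1.png")
hsv=cv2.cvtColor(im,cv2.COLOR_RGB2HSV)
m=cv2.inRange(hsv,(12,60,90),(32,140,255)); m=cv2.morphologyEx(m,cv2.MORPH_CLOSE,np.ones((9,9)))
ct=max(cv2.findContours(m,0,2)[0],key=cv2.contourArea)
h=cv2.approxPolyDP(cv2.convexHull(ct),6,True)[:,0]
print([(*q,*onz(C,*map(float,q),32)[:2].round(1).tolist()) for q in h.tolist()])
for x in(-52,52):
  for y in(-100,0,100): print(x,y,[proj(C,(548+x,209+y,z)).round(0) for z in(24,79)])
E
```

```text
t 2.48 pos [547.2 109.1 279.2] F [ 0.  -0.4  0.2] w 91.0 tool shift cm [ 0.09  0.08 -0.08] twist -0.032
[(428, 0, 662.7, 315.3), (412, 255, 661.1, 47.1), (227, 260, 432.2, 47.9), (211, 116, 434.0, 215.7), (390, 0, 625.2, 316.8)]
-52 -100 [array([276., 209.]), array([269., 220.])]
-52 0 [array([269., 121.]), array([261., 119.])]
-52 100 [array([262.,  17.]), array([251.,  -4.])]
52 -100 [array([362., 206.]), array([368., 217.])]
52 0 [array([362., 118.]), array([370., 115.])]
52 100 [array([363.,  13.]), array([371.,  -9.])]
```

View pics/w1.png

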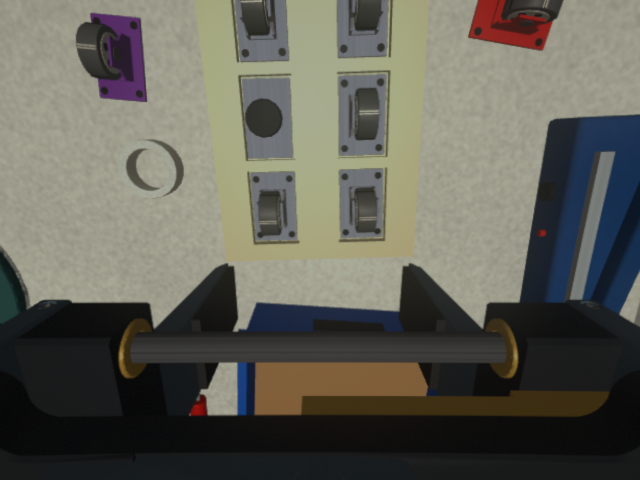

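The wrist picture shows steel casters at (270,207), (363,204), (363,113), (258,15) and (366,12), the glide at (265,117), and the pocket grid at yaw about 0. Pocket columns are x≈495.5/599.5 and rows y≈110/210/310. I'll close the fingers and come down on the first wheel, P1 (599,110).

```bash
python3 -m handwheel '[[0,[-0.2,0.9,2.7],-0.03],[0,[-0.2,0.9,2.7],0],[0,[-0.2,0.9,2.7],0],[0,[-0.2,0.9,2.7],0],[0,[-0.2,0.9,2.7],0],[0,[-0.2,0.9,2.5],0],[0,[0,0,0.3],0],[0,[0,0,0],0]]' 10 
python3 -c "from h import *; go(599.5,97,104)"
```

```text
time_s: 3.2
position: [604.6, 97.3, 111.5]
ee_rot: [0.693, 0.721, 0.0, 0.002]
contact_force: [-1.3, 0.3, 0.3]
grip_width: 40.6
t 3.2 pos [604.6  97.3 111.5] F [-1.3  0.3  0.3] w 40.6 tool shift cm [-0.01 -0.51  0.75] twist 0.04
```

```bash
python3 -m handwheel '[[0,[0,-0.5,0.3],0.04],[0,[0,0,0],0],[0,[0,0,0],0],[0,[0,0,0.2],0],[0,[0,0,0],0]]' 
python3 -m handwheel '[[0,[0,0,0.1],0]]' 
python3 -m handwheel '[[0,[0,0,0.1],0]]' 
python3 -m handwheel '[[0,[0,0,0.1],0]]' 
python3 -c "from h import *; go(599.5,97,104)"
```

```text
time_s: 3.62
position: [600.2, 97.8, 111.3]
ee_rot: [0.704, 0.71, 0.002, 0.003]
contact_force: [0.8, 0.2, -0.4]
grip_width: 7.2
time_s: 3.7
position: [600.8, 97.9, 111.3]
ee_rot: [0.703, 0.711, 0.002, 0.003]
contact_force: [1.0, 0.8, 0.3]
grip_width: 1.5
time_s: 3.78
position: [601.1, 98.0, 110.8]
ee_rot: [0.703, 0.711, 0.003, 0.003]
contact_force: [-0.4, 0.3, -0.3]
grip_width: 0.4
time_s: 3.87
position: [601.3, 98.0, 110.1]
ee_rot: [0.703, 0.711, 0.003, 0.004]
contact_force: [0.2, -0.4, -0.2]
grip_width: 0.3
t 3.87 pos [601.3  98.  110.1] F [ 0.2 -0.4 -0.2] w 0.3 tool shift cm [-0.1  -0.19  0.61] twist 0.011
```

```bash
python3 -m handwheel '[[0,[-0.1,-0.2,0.35],0]]' | sed -n 2,4p
python3 -m handwheel '[[0,[0,0,0.15],0]]' | sed -n 2,4p
python3 -m handwheel '[[0,[0,0,0.15],0]]' | sed -n 2,4p
python3 -m handwheel '[[0,[0,0,0.1],0]]' | sed -n 2,4p
```

```text
position: [599.9, 97.1, 107.0]
ee_rot: [0.703, 0.711, 0.003, 0.004]
contact_force: [0.0, 0.4, 0.4]
position: [599.4, 97.0, 104.9]
ee_rot: [0.703, 0.711, 0.003, 0.004]
contact_force: [-0.5, -0.2, 0.7]
position: [599.7, 97.0, 103.7]
ee_rot: [0.703, 0.711, 0.003, 0.004]
contact_force: [-6.4, -0.4, 33.8]
position: [600.1, 97.0, 103.7]
ee_rot: [0.703, 0.711, 0.003, 0.004]
contact_force: [-12.9, -2.5, 33.2]
```

```bash
python3 -m handwheel '[[0,[0,0,-0.05],0]]' | sed -n 2,4p
python3 -m handwheel '[[0,[0,0,0],0]]' | sed -n 2,4p
python3 -m handwheel '[[0,[0,0,0.01],0]]' | sed -n 2,4p
python3 -m handwheel '[[0,[0,0,0.01],0]]' | sed -n 2,4p
```

```text
position: [600.1, 97.0, 104.6]
ee_rot: [0.703, 0.711, 0.003, 0.004]
contact_force: [-0.9, -0.0, 0.0]
position: [600.2, 97.0, 104.8]
ee_rot: [0.703, 0.711, 0.003, 0.004]
contact_force: [0.1, -0.4, -0.0]
position: [600.2, 97.0, 104.6]
ee_rot: [0.703, 0.711, 0.003, 0.004]
contact_force: [0.1, -0.6, -0.2]
position: [600.2, 96.9, 104.3]
ee_rot: [0.703, 0.711, 0.003, 0.004]
contact_force: [0.5, -0.2, -0.4]
```

```bash
for i in 1; do :; done
python3 -m handwheel '[[0,[0,0,0.02],0]]' | sed -n '2p;4p'
python3 -m handwheel '[[0,[0,0,0.02],0]]' | sed -n '2p;4p'
python3 -m handwheel '[[0,[0,0,0.01],0]]' | sed -n '2p;4p'
```

```text
position: [600.3, 96.9, 104.1]
contact_force: [-2.2, -0.5, 8.2]
position: [600.3, 97.0, 104.0]
contact_force: [-3.8, -0.9, 10.5]
position: [600.3, 96.9, 104.1]
contact_force: [-2.9, 0.2, 7.8]
```

```bash
python3 -m handwheel '[[0,[0.3,0,0],0]]' | sed -n '2p;4p'
python3 -m handwheel '[[0,[0.6,0,0],0]]' | sed -n '2p;4p'
python3 -m handwheel '[[0,[0.6,0,0],0]]' | sed -n '2p;4p'
python3 -m handwheel '[[0,[0.6,0,0],0]]' | sed -n '2p;4p'
python3 -m handwheel '[[0,[0.6,0,0],0]]' | sed -n '2p;4p'
```

```text
position: [600.4, 99.6, 104.2]
contact_force: [0.3, -1.0, 1.8]
position: [600.4, 105.3, 104.2]
contact_force: [-0.0, -2.1, 2.4]
position: [600.4, 111.5, 104.2]
contact_force: [0.2, -2.6, 2.9]
position: [600.4, 118.0, 104.2]
contact_force: [0.2, -2.5, 3.4]
position: [600.5, 124.6, 104.2]
contact_force: [0.6, -2.7, 3.8]
```

P1 (599,110) drags about 2.6 N tangential on 3 N of pressing, so it looks binding. Next is P2 (599,210).

```bash
python3 -m handwheel '[[0,[0,0,-0.8],0],[0,[2.4,0,0],0],[0,[2.4,0,0],0],[0,[2.4,0,0],0],[0,[0,0,0.5],0],[0,[0,0,0],0]]' | sed -n '1,2p;4p'
python3 -c "from h import *; go(600,197,104.9)"
```

```text
time_s: 5.7
position: [598.7, 202.2, 108.7]
contact_force: [-0.2, -0.8, 0.1]
t 5.7 pos [598.7 202.2 108.7] F [-0.2 -0.8  0.1] w 0.1 tool shift cm [-0.52  0.12  0.38] twist 0.012
```

```bash
python3 -m handwheel '[[0,[-0.5,0.1,0.2],0],[0,[0,0,0.12],0],[0,[0,0,0.03],0]]' | sed -n '2p;4p'
python3 -m handwheel '[[0,[0,0,0.02],0]]' | sed -n '2p;4p'
python3 -m handwheel '[[0,[0,0,0.02],0]]' | sed -n '2p;4p'
python3 -m handwheel '[[0,[0,0,0.02],0]]' | sed -n '2p;4p'
```

```text
position: [599.5, 195.9, 105.3]
contact_force: [-0.2, -0.3, 0.4]
position: [599.5, 195.0, 105.0]
contact_force: [-0.3, -0.3, 0.2]
position: [599.6, 194.4, 104.8]
contact_force: [-0.1, -0.4, 0.4]
position: [599.6, 193.9, 104.6]
contact_force: [0.1, -0.7, 0.2]
```

```bash
python3 -m handwheel '[[0,[0.4,0,0.03],0]]' | sed -n '2p;4p'
python3 -m handwheel '[[0,[0,0,0.02],0]]' | sed -n '2p;4p'
python3 -m handwheel '[[0,[0,0,0.01],0]]' | sed -n '2p;4p'
```

```text
position: [599.6, 197.4, 104.3]
contact_force: [0.3, 0.1, 0.5]
position: [599.7, 197.7, 104.2]
contact_force: [-1.5, -0.2, 3.1]
position: [599.7, 197.8, 104.2]
contact_force: [-1.3, -0.4, 2.9]
```

```bash
python3 -m handwheel '[[0,[0.3,0,0],0]]' | sed -n '2p;4p'
python3 -m handwheel '[[0,[0.6,0,0.01],0]]' | sed -n '2p;4p'
python3 -m handwheel '[[0,[0.6,0,0.01],0]]' | sed -n '2p;4p'
python3 -m handwheel '[[0,[0.7,0,0.01],0]]' | sed -n '2p;4p'
python3 -m handwheel '[[0,[0.8,0,0],0]]' | sed -n '2p;4p'
```

```text
position: [599.7, 200.8, 104.3]
contact_force: [0.3, 0.8, 0.8]
position: [599.7, 206.8, 104.3]
contact_force: [-0.5, -0.5, 1.8]
position: [599.7, 213.4, 104.2]
contact_force: [-0.7, 0.4, 1.7]
position: [599.8, 221.1, 104.2]
contact_force: [1.1, -0.3, 1.3]
position: [599.8, 229.9, 104.2]
contact_force: [0.5, -0.5, -0.6]
```

P2 runs freely (tangential about 0). Next is P3 (599,310).

```bash
python3 -m handwheel '[[0,[0,0,-0.8],0],[0,[2.2,0,0],0],[0,[2.2,0,0],0],[0,[1.6,0,0.2],0],[0,[-0.2,0,0.4],0],[0,[0,0,0.05],0],[0,[0,0,0],0]]' | sed -n '1,2p;4p'
python3 -m handwheel '[[0,[0,0,0.03],0]]' | sed -n '2p;4p'
python3 -c "from h import *; go(600,297,104.4)"
```

```text
time_s: 7.45
position: [598.8, 293.6, 107.4]
contact_force: [0.0, 0.5, -0.2]
position: [598.6, 293.1, 106.9]
contact_force: [-0.6, -0.3, -0.0]
t 7.53 pos [598.6 293.1 106.9] F [-0.6 -0.3 -0. ] w 0.4 tool shift cm [0.39 0.14 0.26] twist 0.011
```

```bash
python3 -m handwheel '[[0,[0.4,0.1,0.15],0],[0,[0,0,0.04],0],[0,[0,0,0.02],0]]' | sed -n '2p;4p'
python3 -m handwheel '[[0,[0,0,0.02],0]]' | sed -n '2p;4p'
python3 -m handwheel '[[0,[0,0,0.02],0]]' | sed -n '2p;4p'
```

```text
position: [599.8, 295.9, 104.7]
contact_force: [0.4, 0.1, 0.3]
position: [599.8, 295.6, 104.4]
contact_force: [-0.6, 0.8, -0.2]
position: [599.9, 295.5, 104.2]
contact_force: [-1.2, 1.0, 2.7]
```

```bash
python3 -m handwheel '[[0,[0.3,0,0.01],0]]' | sed -n '2p;4p'
python3 -m handwheel '[[0,[0.6,0,0.01],0]]' | sed -n '2p;4p'
python3 -m handwheel '[[0,[0.6,0,0.01],0]]' | sed -n '2p;4p'
python3 -m handwheel '[[0,[0.7,0,0.01],0]]' | sed -n '2p;4p'
python3 -m handwheel '[[0,[0.8,0,0],0]]' | sed -n '2p;4p'
python3 -c "from h import *; go(496,297,112)"
```

```text
position: [600.0, 298.1, 104.2]
contact_force: [-2.0, -1.7, 2.6]
position: [599.9, 303.9, 104.2]
contact_force: [-0.2, -1.3, 1.6]
position: [600.1, 310.3, 104.3]
contact_force: [-0.5, -0.5, 0.9]
position: [600.1, 317.9, 104.3]
contact_force: [0.5, -0.9, 1.4]
position: [600.1, 326.7, 104.3]
contact_force: [0.2, -0.0, 0.5]
t 8.37 pos [600.1 326.7 104.3] F [ 0.2 -0.   0.5] w 0.7 tool shift cm [ -2.89 -10.42  -0.85] twist 0.008
```

P3 is unclear, so I'll stroke back with a firmer press.

```bash
python3 -m handwheel '[[0,[-0.5,0,0.0],0]]' | sed -n '2p;4p'
python3 -m handwheel '[[0,[0,0,0.02],0]]' | sed -n '2p;4p'
python3 -m handwheel '[[0,[-0.3,0,0.02],0]]' | sed -n '2p;4p'
python3 -m handwheel '[[0,[-0.6,0,0.02],0]]' | sed -n '2p;4p'
python3 -m handwheel '[[0,[-0.6,0,0.02],0]]' | sed -n '2p;4p'
python3 -m handwheel '[[0,[-0.6,0,0.02],0]]' | sed -n '2p;4p'
python3 -m handwheel '[[0,[-0.6,0,-0.03],0]]' | sed -n '2p;4p'
```

```text
position: [600.2, 323.8, 104.4]
contact_force: [0.2, 0.1, 0.1]
position: [600.2, 323.9, 104.2]
contact_force: [-0.3, -2.7, 4.3]
position: [600.2, 321.3, 104.1]
contact_force: [-0.9, 0.8, 5.3]
position: [600.3, 315.5, 104.1]
contact_force: [-1.8, 1.2, 6.1]
position: [600.2, 309.2, 104.1]
contact_force: [-0.5, 3.1, 4.9]
position: [600.5, 302.6, 104.2]
contact_force: [-0.2, 2.2, 3.4]
position: [600.5, 295.8, 104.4]
contact_force: [-0.3, 0.1, -1.1]
```

P3 drags about 1 N, then rises to 3 N at the jam, so it binds. Next is P4 (495,310).

```bash
python3 -m handwheel '[[0,[0,0,-0.8],0],[0,[0,-3.3,0],0],[0,[0,-3.3,0],0],[0,[0,-3.3,0],0],[0,[0,0,0.2],0],[0,[0,0,0.2],0],[0,[0,0,0],0]]' | sed -n '1,2p;4p'
python3 -c "from h import *; go(496,298,104.6)"
```

```text
time_s: 9.53
position: [498.0, 290.4, 109.2]
contact_force: [-0.5, 0.4, -0.2]
t 9.53 pos [498.  290.4 109.2] F [-0.5  0.4 -0.2] w 0.5 tool shift cm [ 0.76 -0.2   0.46] twist 0.006
```

```bash
python3 -m handwheel '[[0,[0.7,-0.2,0.3],0],[0,[0.1,0,0.07],0],[0,[0,0,0.04],0],[0,[0,0,0.0],0]]' | sed -n '2p;4p'
python3 -m handwheel '[[0,[0,0,0.03],0]]' | sed -n '2p;4p'
python3 -m handwheel '[[0,[0,0,0.02],0]]' | sed -n '2p;4p'
python3 -m handwheel '[[0,[0,0,0.02],0]]' | sed -n '2p;4p'
```

```text
position: [498.6, 299.6, 105.2]
contact_force: [0.6, 0.6, 0.5]
position: [499.1, 299.7, 104.9]
contact_force: [0.6, -0.9, -0.2]
position: [499.3, 299.7, 104.6]
contact_force: [-0.0, -0.2, 0.4]
position: [499.5, 299.7, 104.3]
contact_force: [0.7, -0.9, 0.3]
```

```bash
python3 -m handwheel '[[0,[0,-0.2,0.02],0]]' | sed -n '2p;4p'
python3 -m handwheel '[[0,[0,0,0.01],0]]' | sed -n '2p;4p'
python3 -m handwheel '[[0,[0,0,0.015],0]]' | sed -n '2p;4p'
```

```text
position: [498.0, 299.7, 104.2]
contact_force: [1.7, -0.5, 2.5]
position: [498.0, 299.8, 104.2]
contact_force: [-0.9, 0.5, 2.5]
position: [497.9, 299.8, 104.2]
contact_force: [0.3, 0.1, 2.3]
```

```bash
python3 -m handwheel '[[0,[0.3,0,0.015],0]]' | sed -n '2p;4p'
python3 -m handwheel '[[0,[0.6,0,0.015],0]]' | sed -n '2p;4p'
python3 -m handwheel '[[0,[0.6,0,0.015],0]]' | sed -n '2p;4p'
python3 -m handwheel '[[0,[0.7,0,0.015],0]]' | sed -n '2p;4p'
python3 -m handwheel '[[0,[0.8,0,0],0]]' | sed -n '2p;4p'
```

```text
position: [497.9, 302.6, 104.2]
contact_force: [0.5, 0.1, 2.5]
position: [498.0, 308.6, 104.2]
contact_force: [-0.3, -0.0, 2.0]
position: [498.0, 315.1, 104.2]
contact_force: [-0.9, -0.4, 4.5]
position: [498.0, 322.8, 104.2]
contact_force: [-1.1, -0.0, 3.6]
position: [498.0, 331.7, 104.2]
contact_force: [0.8, -0.2, -0.4]
```

P4 runs freely. Next is P5 (495,110).

```bash
python3 -m handwheel '[[0,[0,0,-1.0],0],[0,[-3.8,0,0],0],[0,[-3.8,0,0],0],[0,[-3.8,0,0],0],[0,[-3.8,0,0],0],[0,[-3.8,0,0],0],[0,[-3.0,-0.2,0.1],0],[0,[0,0,0.3],0]]' | sed -n '1,2p;4p'
python3 -c "from h import *; go(497,98,104.6)"
```

```text
time_s: 11.45
position: [497.6, 109.6, 113.9]
contact_force: [-0.6, -0.1, 0.1]
t 11.45 pos [497.6 109.6 113.9] F [-0.6 -0.1  0.1] w 0.9 tool shift cm [-1.16 -0.09  0.93] twist 0.013
```

```bash
python3 -m handwheel '[[0,[-1.1,-0.1,0.5],0],[0,[0,0,0.2],0],[0,[0,0,0.0],0]]' | sed -n '2p;4p'
python3 -m handwheel '[[0,[0,-0.1,0.1],0]]' | sed -n '2p;4p'
python3 -m handwheel '[[0,[0,0,0.03],0]]' | sed -n '2p;4p'
python3 -m handwheel '[[0,[0,0,0.02],0]]' | sed -n '2p;4p'
```

```text
position: [497.1, 97.1, 107.8]
contact_force: [-0.2, 0.4, 0.5]
position: [496.4, 97.7, 107.1]
contact_force: [0.4, -0.0, 0.3]
position: [496.4, 98.4, 106.9]
contact_force: [0.9, 0.4, -0.8]
position: [496.5, 99.1, 106.9]
contact_force: [0.1, 0.4, -0.7]
```

```bash
python3 -m handwheel '[[0,[0,0,0.15],0],[0,[0,0,0.05],0],[0,[0,0,0.0],0]]' | sed -n '2p;4p'
python3 -m handwheel '[[0,[0,0,0.03],0]]' | sed -n '2p;4p'
python3 -m handwheel '[[0,[-0.1,0,0.02],0]]' | sed -n '2p;4p'
python3 -m handwheel '[[0,[0,0,0.02],0]]' | sed -n '2p;4p'
```

```text
position: [496.7, 100.6, 104.9]
contact_force: [-0.0, -0.6, -0.1]
position: [496.7, 100.8, 104.6]
contact_force: [0.3, -0.3, -0.1]
position: [496.8, 99.9, 104.4]
contact_force: [-0.3, -0.5, 0.0]
position: [496.8, 99.8, 104.2]
contact_force: [0.1, -1.0, 2.6]
```

```bash
python3 -m handwheel '[[0,[0.3,0,0.015],0]]' | sed -n '2p;4p'
python3 -m handwheel '[[0,[0.6,0,0.015],0]]' | sed -n '2p;4p'
python3 -m handwheel '[[0,[0.6,0,0.015],0]]' | sed -n '2p;4p'
python3 -m handwheel '[[0,[0.7,0,0.015],0]]' | sed -n '2p;4p'
python3 -m handwheel '[[0,[0.8,0,0],0]]' | sed -n '2p;4p'
python3 -c "from h import *; go(599.5,70,200)"
```

```text
position: [496.8, 102.7, 104.1]
contact_force: [-1.0, -0.0, 4.2]
position: [496.9, 108.6, 104.1]
contact_force: [0.8, 0.3, 4.7]
position: [496.9, 115.1, 104.2]
contact_force: [-0.9, 0.5, 4.5]
position: [497.0, 122.7, 104.2]
contact_force: [-0.3, 0.6, 4.3]
position: [496.9, 131.5, 104.2]
contact_force: [-0.4, 0.3, 0.9]
t 12.87 pos [496.9 131.5 104.2] F [-0.4  0.3  0.9] w 0.1 tool shift cm [-6.25 10.36 -9.41] twist 0.012
```

P5 runs freely, so P1 and P3 bind. I'll look from above on the way to P1.

```bash
python3 -m handwheel '[[5,[-0.4,0.8,-2],0],[5,[-0.4,0.8,-2.5],0],[5,[-0.4,0.8,-2.5],0],[5,[-0.4,0.8,-2.5],0],[5,[-0.4,0.9,-2.5],0],[5,[0,0.9,0],0],[5,[0,0,0],0]]' | sed -n '1,2p;4p'
python3 - <<'E'
from h import *
go(548,110,220)
C,im=snap("wrist","w2.png")
c=im[0:290,180:480]; cv2.imwrite("pics/w2c.png",cv2.cvtColor(cv2.resize(c,None,fx=2,fy=2,interpolation=2),cv2.COLOR_RGB2BGR))
for x in(495.5,599.5):
  for y in(110,210,310): print(x,y,[((proj(C,(x,y,z))-[180,0])*2).round(0) for z in(24,79)])
E
```

```text
time_s: 13.45
position: [544.6, 117.6, 228.3]
contact_force: [0.0, -0.2, -1.1]
t 13.45 pos [544.6 117.6 228.3] F [ 0.  -0.2 -1.1] w 44.7 tool shift cm [-0.77  0.31  0.83] twist 0.017
495.5 110 [array([178., 449.]), array([163., 480.])]
495.5 210 [array([172., 251.]), array([154., 248.])]
495.5 310 [array([165.,  12.]), array([143., -43.])]
599.5 110 [array([372., 451.]), array([390., 482.])]
599.5 210 [array([384., 255.]), array([406., 252.])]
599.5 310 [array([399.,  17.]), array([427., -36.])]
```

View pics/w2c.png

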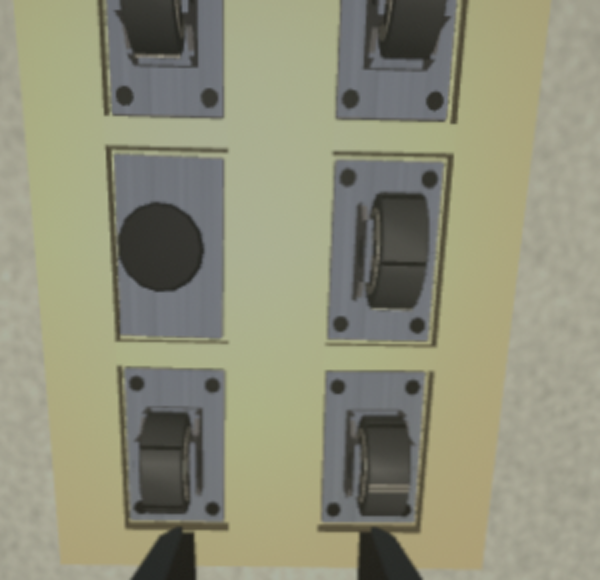

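The crop shows P1's light mark at (388,490), right at the wheel top, so it has not turned (seized). P2 at (400,262) and P5 at (165,445) show other parts of the tread. P1's plate is centred at (372,449), as predicted. Grasping P1.

```bash
python3 -m handwheel '[[5,[-0.2,1.1,2.2],0.01],[5,[-0.2,1.1,2.2],0],[5,[-0.2,1.1,2.2],0],[5,[-0.2,1.1,2.2],0],[5,[0,1.1,2.2],0],[5,[0,0,0.5],0],[5,[0,0,0],0]]' | sed -n '1,2p;4p'
python3 -c "from h import *; go(599.8,110,66)"
```

```text
time_s: 14.08
position: [595.9, 113.3, 102.1]
contact_force: [-0.9, 0.5, 0.0]
t 14.08 pos [595.9 113.3 102.1] F [-0.9  0.5  0. ] w 50.0 tool shift cm [-0.34  0.37  3.61] twist 0.009
```

```bash
python3 -m handwheel '[[5,[-0.3,0.37,0],0],[5,[0,0,1.5],0],[5,[0,0,1.5],0],[5,[0,0,0.3],0],[5,[0,0,0],0]]' | sed -n '1,2p;4p'
python3 -c "from h import *; go(599.8,110,66)"
```

```text
time_s: 14.5
position: [598.0, 110.9, 67.5]
contact_force: [0.5, -1.1, 0.1]
t 14.5 pos [598.  110.9  67.5] F [ 0.5 -1.1  0.1] w 49.5 tool shift cm [-0.09  0.18  0.15] twist 0.01
```

```bash
python3 -m handwheel '[[4,[0,0.15,0],0],[3.2,[0,0.05,0],0],[2.4,[0,0,0],0],[2,[0,0,0],0],[2,[0,0,0],0],[2,[0,0,0],0]]' 30 | sed -n '1,5p'
python3 -m handwheel '[[2,[0,0,-0.4],0],[2,[0,0,-0.8],0],[2,[0,0,-1.5],0],[2,[0,0,-1.5],0],[2,[0,0,0],0]]' | sed -n '1,5p'
python3 -c "from h import *; go(540,-165,200)"
```

```text
time_s: 15.0
position: [599.8, 111.0, 68.3]
ee_rot: [0.704, 0.711, 0.002, 0.001]
contact_force: [0.3, 0.3, -2.5]
grip_width: 29.1
time_s: 15.42
position: [599.2, 110.8, 113.1]
ee_rot: [0.704, 0.711, 0.002, 0.001]
contact_force: [1.0, 0.6, -3.1]
grip_width: 28.6
t 15.42 pos [599.2 110.8 113.1] F [ 1.   0.6 -3.1] w 28.6 tool shift cm [-27.51  -6.16  -8.75] twist 0.01
```

Lifted: width is 28.6 mm and the weight reads 3.1 N. Carrying P1 to the box at about (521,-127).

```bash
python3 -m handwheel '[[2,[0,0,-2],0],[2,[0,0,-2.5],0],[2,[-1.5,-0.5,-1.2],0],[2,[-3,-1,0],0],[2,[-3,-1,0],0],[2,[-3,-1,0],0],[2,[-3,-1,0],0],[2,[-3,-1,0],0]]' | sed -n '1,2p;4,5p'
python3 -m handwheel '[[2,[-3,-1,0],0],[2,[-3,-1,0],0],[2,[-1.3,0,0],0],[2,[-0.5,0,0],0],[2,[0,0,0],0]]' | sed -n '1,2p;4,5p'
python3 -c "from h import *; go(521,-127,100)"
```

```text
time_s: 16.08
position: [545.7, -56.1, 173.5]
contact_force: [0.9, -0.4, -2.8]
grip_width: 28.8
time_s: 16.5
position: [523.2, -142.3, 172.9]
contact_force: [0.3, 1.3, -3.6]
grip_width: 28.6
t 16.5 pos [ 523.2 -142.3  172.9] F [ 0.3  1.3 -3.6] w 28.6 tool shift cm [ 1.53 -0.27  7.28] twist 0.013
```

```bash
python3 -m handwheel '[[2,[1.2,-0.2,0],0],[2,[0,0,2],0],[2,[0,0,2.2],0],[2,[0,0,1.8],0],[2,[0,0,0.4],0],[2,[0,0,0.2],0],[2,[0,0,0.0],0]]' | sed -n '1,2p;4,5p'
python3 -m handwheel '[[2,[0,0,0.15],0],[2,[0,0,0.15],0]]' | sed -n '2p;4p'
python3 -m handwheel '[[2,[0,0,0.15],0],[2,[0,0,0.15],0]]' | sed -n '2p;4p'
```

```text
time_s: 17.08
position: [523.2, -121.3, 105.6]
contact_force: [-0.6, -0.0, -4.0]
grip_width: 28.9
position: [524.2, -120.4, 104.0]
contact_force: [-0.5, 1.2, -3.8]
position: [525.1, -120.4, 102.2]
contact_force: [-0.8, 0.6, -3.5]
```

```bash
python3 -m handwheel '[[2,[-0.3,-0.1,0.2],0],[2,[-0.2,-0.1,0.2],0]]' | sed -n '2p;4p'
python3 -m handwheel '[[2,[0,0,0.2],0],[2,[0,0,0.2],0]]' | sed -n '2p;4p'
python3 -m handwheel '[[2,[0,0,0.2],0],[2,[0,0,0.2],0]]' | sed -n '2p;4p'
```

```text
position: [523.8, -125.8, 98.7]
contact_force: [0.5, -0.2, -4.1]
position: [523.8, -126.5, 94.5]
contact_force: [-0.0, 0.1, -3.2]
position: [523.7, -126.8, 89.9]
contact_force: [-0.3, -0.1, -3.0]
```

```bash
python3 -m handwheel '[[2,[0,0,0.2],0],[2,[0,0,0.2],0]]' | sed -n '2p;4p'
python3 -m handwheel '[[2,[0,0,0.15],0]]' | sed -n '2p;4p'
python3 -m handwheel '[[2,[0,0,0.15],0]]' | sed -n '2p;4p'
```

```text
position: [524.2, -127.0, 87.5]
contact_force: [-19.2, 1.1, 44.2]
position: [524.3, -127.1, 87.4]
contact_force: [-16.3, 4.4, 39.4]
position: [524.3, -127.1, 87.3]
contact_force: [-15.6, 4.4, 40.6]
```

```bash
python3 -m handwheel '[[2,[0,0,0.15],0]]' | sed -n '2p;4p'
python3 -m handwheel '[[2,[0,0,0.15],0]]' | sed -n '2p;4p'
```

```text
position: [524.3, -127.1, 87.4]
contact_force: [-14.2, 2.7, 36.8]
position: [524.3, -127.1, 87.3]
contact_force: [-15.2, 2.8, 34.5]
```

Pads found at TCP z≈87.5. Easing off, then releasing.

```bash
python3 -m handwheel '[[2,[0,0,-0.01],0],[2,[0,0,-0.01],0]]' | sed -n '1,2p;4,5p'
python3 -m handwheel '[[2.9,[0,0,0],0],[3.5,[0,0,0],0],[4.5,[0,0,0],0],[5,[0,0,0],0],[5,[0,0,0],0]]' | sed -n '1,2p;4,5p'
python3 -m handwheel '[[5,[0,0,-0.5],0],[5,[0,0,-1],0],[5,[0,0,-1.5],0],[5,[0,0,-1.5],0],[5,[0,0,-1.5],0],[5,[0,0,-1.5],0],[5,[0,0,-1],0],[5,[0,0,0],0]]' | sed -n '1,2p;4,5p'
python3 -c "from h import *; go(599.8,310,130)"
```

```text
time_s: 18.58
position: [524.6, -127.1, 88.3]
contact_force: [0.3, -0.2, -3.7]
grip_width: 28.8
time_s: 19.0
position: [525.2, -127.2, 88.1]
contact_force: [-0.5, 0.9, -0.5]
grip_width: 49.7
time_s: 19.67
position: [524.0, -127.3, 181.1]
contact_force: [1.0, -0.3, -0.2]
grip_width: 50.0
t 19.67 pos [ 524.  -127.3  181.1] F [ 1.  -0.3 -0.2] w 50.0 tool shift cm [43.58  8.3   5.23] twist 0.018
```

```bash
python3 -m handwheel '[[5,[2,0.5,0],0.01],[5,[3.8,0.7,0],0],[5,[3.8,0.7,0],0],[5,[3.8,0.7,0],0],[5,[3.8,0.7,0],0],[5,[3.8,0.7,0],0],[5,[3.8,0.7,0],0],[5,[3.8,0.7,0],0]]' | sed -n '1,2p;4,5p'
python3 -m handwheel '[[5,[3.8,0.7,0],0],[5,[3.5,0.7,0],0],[5,[2.5,0.7,0.5],0],[5,[1.5,0.4,1],0],[5,[0.3,0,2],0],[5,[0,0,1],0],[5,[0,0,0],0]]' | sed -n '1,2p;4,5p'
python3 -c "from h import *; go(599.8,310,110)"
```

```text
time_s: 20.33
position: [576.8, 165.1, 181.9]
contact_force: [1.0, -0.9, 0.1]
grip_width: 49.9
time_s: 20.92
position: [602.4, 295.8, 133.3]
contact_force: [-0.3, 0.1, -0.1]
grip_width: 50.1
t 20.92 pos [602.4 295.8 133.3] F [-0.3  0.1 -0.1] w 50.1 tool shift cm [ 1.42 -0.29  2.32] twist 0.006
```

```bash
python3 -m handwheel '[[5,[1.4,-0.3,0.5],0],[5,[0,0,0.8],0],[5,[0,0,0],0],[5,[0,0,0],0]]' | sed -n '1,2p;4,5p'
python3 -c "from h import *; go(599.8,310.5,68.5)"
```

```text
time_s: 21.25
position: [599.0, 309.1, 119.6]
contact_force: [-0.3, -0.8, -0.3]
grip_width: 50.1
t 21.25 pos [599.  309.1 119.6] F [-0.3 -0.8 -0.3] w 50.1 tool shift cm [0.15 0.   5.11] twist 0.004
```

```bash
python3 -m handwheel '[[5,[0.1,0,1],0],[5,[0,0,1.5],0],[5,[0,0,1.5],0],[5,[0,0,0.7],0],[5,[0,0,0],0],[5,[0,0,0],0]]' | sed -n '1,2p;4,5p'
python3 -c "from h import *; go(599.8,310.5,68.5)"
```

```text
time_s: 21.75
position: [600.1, 308.7, 68.0]
contact_force: [0.4, 0.1, -0.1]
grip_width: 50.0
t 21.75 pos [600.1 308.7  68. ] F [ 0.4  0.1 -0.1] w 50.0 tool shift cm [ 0.18 -0.03 -0.05] twist 0.002
```

```bash
python3 -m handwheel '[[4,[0.15,0,0],0],[3.2,[0,0,0],0],[2.4,[0,0,0],0],[2,[0,0,0],0],[2,[0,0,0],0],[2,[0,0,0],0]]' 30 | sed -n '1,2p;4,5p'
python3 -m handwheel '[[2,[0,0,-0.4],0],[2,[0,0,-0.8],0],[2,[0,0,-1.5],0],[2,[0,0,-2],0],[2,[0,0,-2.5],0],[2,[0,0,-2.5],0],[2,[0,0,-1],0],[2,[0,0,0],0]]' | sed -n '1,2p;4,5p'
python3 -c "from h import *; go(511,-247,178)"
```

```text
time_s: 22.25
position: [600.1, 310.3, 68.5]
contact_force: [0.6, -1.0, -3.8]
grip_width: 28.9
time_s: 22.92
position: [597.7, 310.1, 185.6]
contact_force: [0.4, 0.5, -4.1]
grip_width: 28.5
t 22.92 pos [597.7 310.1 185.6] F [ 0.4  0.5 -4.1] w 28.5 tool shift cm [-55.7   -8.8    0.69] twist 0.002
```

```bash
python3 -m handwheel '[[2,[-1.5,-0.3,0],0],[2,[-3,-0.5,0],0],[2,[-3.3,-0.5,0],0],[2,[-3.3,-0.5,0],0],[2,[-3.3,-0.5,0],0],[2,[-3.3,-0.5,0],0],[2,[-3.3,-0.5,0],0],[2,[-3.3,-0.5,0],0]]' | sed -n '1,2p;4,5p'
python3 -m handwheel '[[2,[-3.3,-0.5,0],0],[2,[-3.3,-0.5,0],0],[2,[-3.3,-0.5,0],0],[2,[-3.3,-0.5,0],0],[2,[-3.3,-0.5,0],0],[2,[-3.3,-0.5,0],0],[2,[-3.3,-0.5,0],0],[2,[-3.0,-0.5,0],0]]' | sed -n '1,2p;4,5p'
python3 -m handwheel '[[2,[-1.5,-0.5,0],0],[2,[-0.5,0,0],0],[2,[0,0,0],0],[2,[0,0,0],0]]' | sed -n '1,2p;4,5p'
python3 -c "from h import *; go(511,-247,92)"
```

```text
time_s: 23.58
position: [554.8, 59.7, 180.1]
contact_force: [1.4, -0.5, -4.3]
grip_width: 29.2
time_s: 24.25
position: [504.7, -216.2, 172.1]
contact_force: [1.4, 0.0, -3.7]
grip_width: 29.2
time_s: 24.58
position: [495.1, -242.1, 168.7]
contact_force: [0.1, 0.4, -3.9]
grip_width: 28.6
t 24.58 pos [ 495.1 -242.1  168.7] F [ 0.1  0.4 -3.9] w 28.6 tool shift cm [-0.52  1.6   7.66] twist 0.003
```

```bash
python3 -m handwheel '[[2,[-0.3,1.4,0],0],[2,[0,0,1.5],0],[2,[0,0,2],0],[2,[0,0,2],0],[2,[0,0,0.8],0],[2,[0,0,0],0],[2,[0,0,0],0]]' | sed -n '1,2p;4,5p'
python3 -c "from h import *; go(511,-247,88)"
```

```text
time_s: 25.17
position: [510.4, -237.8, 102.7]
contact_force: [-0.2, -0.5, -2.7]
grip_width: 28.6
t 25.17 pos [ 510.4 -237.8  102.7] F [-0.2 -0.5 -2.7] w 28.6 tool shift cm [-0.93  0.06  1.46] twist 0.009
```

```bash
python3 -m handwheel '[[2,[-0.8,0,0.2],0],[2,[0,0,0.4],0],[2,[0,0,0.3],0],[2,[0,0,0.1],0],[2,[0,0,0],0]]' | sed -n '2p;4p'
python3 -c "from h import *; go(511,-247,88)"
```

```text
position: [512.1, -246.8, 94.9]
contact_force: [-0.4, -0.0, -4.0]
t 25.58 pos [ 512.1 -246.8   94.9] F [-0.4 -0.  -4. ] w 28.6 tool shift cm [-0.02 -0.11  0.69] twist 0.01
```

```bash
python3 -m handwheel '[[2,[0,-0.1,0.3],0],[2,[0,0,0.15],0],[2,[0,0,0.05],0]]' | sed -n '2p;4p'
python3 -m handwheel '[[2,[0,0,0.06],0]]' | sed -n '2p;4p'
python3 -m handwheel '[[2,[0,0,0.06],0]]' | sed -n '2p;4p'
python3 -m handwheel '[[2,[0,0,0.05],0]]' | sed -n '2p;4p'
```

```text
position: [511.3, -247.1, 90.1]
contact_force: [-0.1, 0.3, -4.4]
position: [511.2, -247.0, 89.4]
contact_force: [0.3, 0.0, -4.3]
position: [511.0, -247.0, 88.9]
contact_force: [-7.4, 1.3, 10.8]
position: [511.0, -247.0, 88.9]
contact_force: [-6.1, 2.1, 14.5]
```

Pads felt again at TCP z≈88.9. Releasing and lifting clear.

```bash
python3 -m handwheel '[[2,[0,0,0.01],0],[2.9,[0,0,0],0],[3.5,[0,0,0],0],[4.5,[0,0,0],0],[5,[0,0,0],0],[5,[0,0,0],0]]' | sed -n '1,2p;4,5p'
python3 -m handwheel '[[5,[0,0,-0.5],0],[5,[0,0,-1],0],[5,[0,0,-1.5],0],[5,[0,0,-2],0],[5,[0,0,-3],0],[5,[0,0,-3],0],[5,[0,0,-3],0],[5,[0,0,-3],0]]' | sed -n '1,2p;4,5p'
python3 -m handwheel '[[9,[2,-0.5,-2],0],[9,[3.5,0,-1],0],[9,[3.5,0,-1],0],[9,[3.5,0,0],0],[9,[3.5,0,0],0],[9,[3.5,0,0],0],[9,[3.5,0,0],0],[9,[3,0,0],0]]' | sed -n '1,2p;4,5p'
python3 -m handwheel '[[9,[3.5,0.7,0],0],[9,[3.5,0.7,0],0],[9,[3.5,0.7,0],0],[9,[2,0,0],0],[9,[0,0,0],0],[9,[0,0,0],0]]' | sed -n '1,2p;4,5p'
python3 - <<'E'
from h import *
go(548,150,280)
C,im=snap("wrist","w3.png"); snap("scene","s3.png")
c=im[0:300,150:500]; a=cv2.cvtColor(cv2.resize(c,None,fx=1.7,fy=1.7,interpolation=2),cv2.COLOR_RGB2BGR)
s=cv2.imread("pics/s3.png")[130:430,170:440]; 
h=a.shape[0]; s=cv2.resize(s,(195*h//300 if 0 else 200,int(300*200/270)))
cv2.imwrite("pics/w3c.png",a); cv2.imwrite("pics/s3c.png",cv2.resize(cv2.imread("pics/s3.png")[130:430,170:440],None,fx=2,fy=2,interpolation=2))
E
```

```text
time_s: 26.58
position: [512.0, -247.4, 89.8]
contact_force: [0.4, 0.1, -0.1]
grip_width: 49.4
time_s: 27.25
position: [508.6, -246.0, 265.7]
contact_force: [0.7, 0.3, -0.0]
grip_width: 50.3
time_s: 27.92
position: [502.7, 18.2, 326.0]
contact_force: [-0.3, 0.4, 0.2]
grip_width: 89.7
time_s: 28.42
position: [521.6, 155.1, 332.9]
contact_force: [0.5, -0.4, 0.4]
grip_width: 90.3
t 28.42 pos [521.6 155.1 332.9] F [ 0.5 -0.4  0.4] w 90.3 tool shift cm [-0.53  2.52  5.35] twist 0.006
```

View pics/w3c.png

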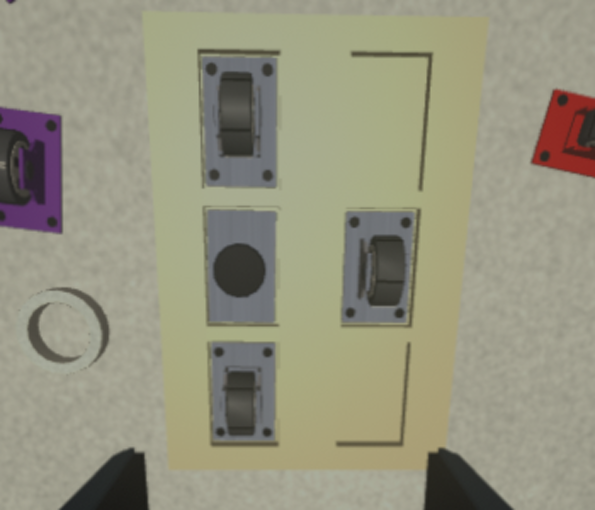

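View pics/s3c.png

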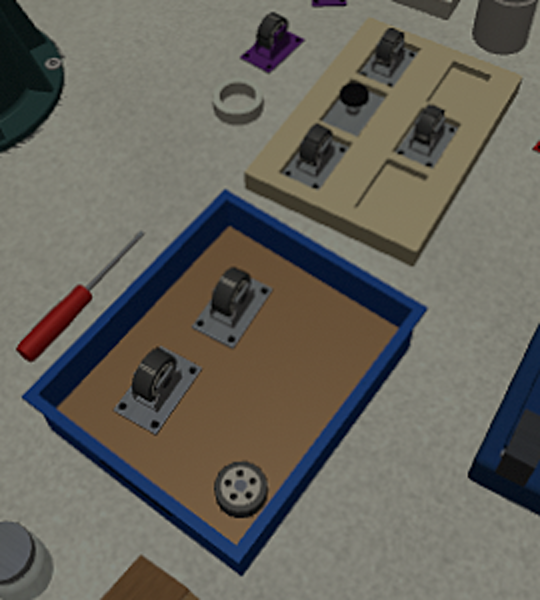

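Both binding casters stand upright on the pads, at (232,300) and (155,380) in the scene crop. The three free casters, the glide and the bystanders are in place. One close crop of the three treads will confirm their marks have left the top.

```bash
python3 - <<'E'
from h import *
C,_=cam("wrist"),0
im=cv2.imread("pics/w3.png"); t=[]
for x,y in((495.5,310),(599.5,210),(495.5,110)):
    u,v=proj(C,(x,y,70)).astype(int); v=max(v,30); c=im[max(0,v-30):v+30,u-25:u+25]
    t.append(cv2.convertScaleAbs(cv2.resize(c,(250,300),interpolation=2),alpha=1.8))
cv2.imwrite("pics/t.png",np.hstack(t))
E
```

```text
(no output)
```

View pics/t.png

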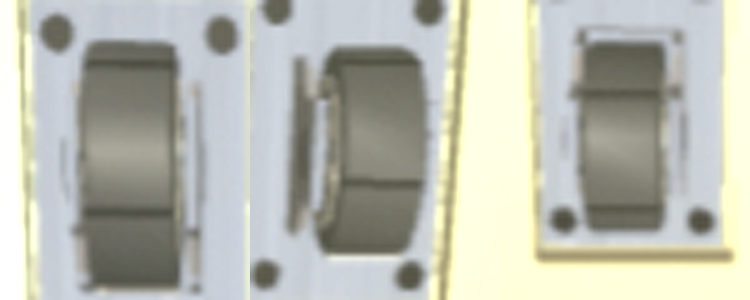

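The three treads show only dark grooves at crop y≈210, 183 and 92, and no light mark on top, so all three wheels have turned well away. The robot is clear, so I'm handing in.

```bash
python3 -c "
from h import *
print(pose()[2]['time_s'],pose()[2]['contact_force']); print(manip.close_job())"
```

```text
28.5167 [-0.73435599 -0.0016078  -0.28284153]
the job is handed in; nothing more can be done
None
```

The job is handed in at about 28.5 s. Two casters bind and are in the blue box. The three sound casters and the glide are still in their pockets. The hand-in gives no verdict.

| Pocket (x, y in mm) | Finger test | Result |
|---|---|---|
| (599, 110) | dragged about 2.6 N, and its mark had not moved from the top | binding, moved to box |
| (599, 310) | dragged about 1 N, then rose to about 3 N on the return stroke | binding, moved to box |
| (599, 210) | no drag above the sensor noise (about 0.5 N) | runs freely, left in tray |
| (495, 310) | no drag above the sensor noise | runs freely, left in tray |
| (495, 110) | no drag above the sensor noise | runs freely, left in tray |

- **Placing:** I felt for the pads and released each binding caster within about 1 mm of where the pads were felt (pile top about 39–40 mm).
- **Last pictures:** Both stand upright on the pads, clear of the scrap wheel. The three sound treads no longer show a light mark on top. The tape, screwdriver and look-alikes in view appear undisturbed, and the gripper was well clear.
- **Off plan:** The first touch on (599, 110) read about 33 N, well over the 8 N advised, and the first set-down read about 44 N before I eased off. The first stroke on (599, 310) was unclear, so I judged it from the second. I saw no harm from any of this.
- **Not measured:** I didn't read the final wheel angles. That each sound wheel turned far enough rests on the stroke length (1 rad or more), the lack of drag and the missing mark.

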